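# Release the lid stay and lock the fittings case shut

### The job

The lid of the pine fittings case is propped open by its steel stay. Lift the stay by its upright lug until its teeth are well clear of the lid's stud and leave it raised, lower the lid gently until it is fully shut, then swing the stay all the way back down so that its notch drops over the stud and locks the lid. Do not disturb the other things on the bench.

Things in the scene. Friction and masses are not known exactly. Their poses are not given: they have to be found in the camera images.
- case: Open pine case, fixed to the bench: 200 mm along its own x, 210 mm along its own y, 85 mm high, with two dividers. Origin: centre of its underside, on the bench; z up. The lid is hinged on the rim at its -y side; the stay is on the outside of its +x end.
- lid (a joint): Pine lid, 200 mm along the hinge, 210 mm hinge to free edge, 14 mm thick. 0 = shut, flat on the rim; grows as it opens. Starts near 1.0 rad, leaning over the case towards the case's +y, held by the stay (0.04 rad of play). Stiff friction hinge: it stays where it is left; about 2 to 6 N at the free edge move it.
- stay (a joint): Flat steel locking bar, 8 mm thick. 0 = fully down (a stop), locking the lid shut; grows as it is raised, up to 0.9. Starts near 0.25, its outer notch over the lid's stud. At 0.36 and above its teeth pass over the stud at every lid angle. Friction pivot: stays where it is left; about 1 to 4 N at the lug move it.
- stay_grip (a point): Grasp point on the stay's upright lug: a plate 10 mm thick along the case's x, 26 mm along the bar, its top 16 mm beyond the point, the bar's upper edge 28 mm below it. 125 mm from stay_pivot. In the case's frame x = 114, at the start y = 2, z = 161 mm; with the stay at 0 y = -18, z = 137 mm. Site z runs up along the lug (leaning 24 degrees to the case's +y at the start), x is the case's x.
- stay_pivot (a point): Centre of the stay's pivot, in the case's frame at x = 114, y = 87, z = 70 mm. The stay turns about the case's x here; raising it moves the lug up and towards the case's +y. At the start the lug is under the leaning lid, which is in the way of a vertical gripper.
- stud (a point): Outer end of the steel stud, 10 mm thick, that stands 25 mm out of the lid's +x end, 65 mm from the hinge line, half-way through the lid. The stay has two notches between teeth on its lower edge: the one near its free end takes the stud with the lid open, the one under the lug with the lid shut.
- lid_edge (a point): Middle of the lid's free edge, on its outer face (the upper face when shut; with the lid open it looks up and to the case's -y). When shut it is 99 mm above the bench.
- lid_hinge (a point): Middle of the lid's hinge line, at the lid's underside; in the case's frame at x = 0, y = -105, z = 85 mm.
- glue_tall: Bystander: white glue bottle, 60 mm wide, 150 mm tall, standing to the +y side of the case. Origin under its centre.
- glue_short: Bystander: white glue bottle, 52 mm wide, 110 mm tall, standing off the case's +x end. Origin under its centre.
- screwdriver: Bystander: screwdriver lying on the case's hinge side.
- offcut: Bystander: wood offcut 70 x 45 x 30 mm on the case's hinge side. Origin under its centre.
- carton: Bystander: small carton of screws 80 x 50 x 40 mm to the +y side of the case. Origin under its centre.
- hammer: Bystander: hammer lying on the left of the bench.
- sander: Bystander: cork sanding block 110 x 65 x 35 mm on the right of the bench. Origin under its centre.

How it is judged:
By the outcome, as a careful person would: the job done as asked, in the order asked, and still so for the second after the job is handed in, with the robot touching nothing.
It also fails if it takes over 69 s, if anything falls off the work surface, if the arm or the gripper's body presses on something with over 40 N, if the wrist force passes 120 N, or if a joint passes its speed limit or range.

### The arm

A 6-joint arm with a two-finger parallel gripper is mounted at the origin on the work surface. World frame = base frame: x ahead of the robot, y to its left, z up, the work surface at z = 0. Lengths are in m, angles in degrees, forces in N, time in s.
With the tool pointing down it reaches from about 0.35 to 0.875 m from the base axis. Payload 4.2 kg.
Tool frame: the origin (TCP) lies midway between the tips of the shut fingers; the grasp point (between the pads) lies 19 mm behind it (hold_point_z is the z of the grasp point in the tool frame, in m); z points along the fingers, y is the direction in which the jaws open and shut (so a half turn about z gives the same grasp; the last joint's range is limited). The gripper opens to 87 mm and grips with 3 to 60 N. Pads are 19 mm wide; open, the fingers measure 117 mm over their backs; the gripper's body (75 mm by 190 mm) begins 51 mm behind the grasp point.
Start: joints at [88.041, 22.042, 0.453, 0, -68.411, -14.817], TCP at [0.18, 0.598, 0.223] pointing down, gripper open.
Joint ranges: [-179.83, 179.83], [-69.29, 118.12], [-61.27, 80.66], [-181.25, 117.63], [-171.15, -9.14], [-177.46, 177.46]. Speed limits (degrees/s): [159.86, 159.86, 180, 180, 180, 180].

### API

Orientations are given as a 3x3 rotation matrix whose columns are the frame's x, y, z axes.
In Python, from station import * gives the robot as it stands. The module is installed in compiled form; this text tells all that it offers.
- The arm moves only by the tool jog_arm, never from a script. Its argument "moves" is a list of rows, each a list of 7 numbers: the closure, from -1 (fully open) to 1 (shut), then the shift along the tool's x, y, z in m, then the turn, a rotation vector about the tool's x, y, z in rad. In form: [[gripper, x, y, z, wx, wy, wz], ...]. A call has exactly 10 rows; each row is the pose to reach, as a shift and turn from the pose commanded when the call began, along the tool's axes at that moment; what a row does not reach only later rows make up. A row lasts 1/12 s, in which the tool goes at most 41.7 mm and 7.16 degrees, less where a joint would pass 70% of its speed; a pose out of reach is approached as far as the arm can. A call with a gripper value outside its range is refused whole. The fingers move at their own pace and stop on an object; the grip force is fixed at half the most. Time passes only in rows, so rows that repeat a pose let the fingers close, or fill a call up. It gives the time, the measured TCP pose, the force and the opening at its end, in the units of the state.
- sense(): the state, without advancing time (a new reading comes with each control period).
- capture(name): name is "scene" or "top" or "wrist"; returns a dict with "frame" (420x560x3 uint8, red, green, blue), "fov_y" (degrees; the focal length in pixels is half the picture's height over the tangent of half this angle, whatever the lens; pixels are square), "cx", "cy" (the principal point, pixels), "world_from_camera" (4x4, takes a point from camera to world coordinates). Camera axes: x right, y down, z forward; pixel columns grow to the right and rows downward; lengths in m; the calibration is good to about 2 mm. A picture is of the moment at which its call begins. There is no depth.
- finish_job(): hands the job in, once; it reports no verdict.
The state is a dict: "time_s": time; "joints": joint angles; "joint_velocities": joint speeds; "effort": joint torques, N m; "tcp_pos": TCP position; "ee_rot": TCP orientation; "wrist_force": force on the tool from outside, world axes, zero at the start; "moment": the same for the moment, N m; "gripper_width": opening from 0.0 (shut) to 1.0 (fully open).
Only numpy, scipy, OpenCV 4.12 (cv2) and the standard library are available. Lean on these libraries where they do the work, as an engineer would, in place of code of your own. Each camera call takes 0.05 s, during which the arm holds its last target.

## Working session

There is one attempt and no reset: what is moved stays moved. The work goes in short steps, Python scripts to look and compute and a tool call to move; the robot and the scene stay as the last step left them, time stands still between calls to the robot, and variables do not carry over. Pictures are saved under pics/ and viewed, and the job is handed in when it is done.

Besides the shell and the picture viewer there is one more tool, called after ">>>" by a JSON object that holds its "op" and its "data", one argument or row to a line. jog_arm: Moves the arm, as the interface text tells. Its arguments: {"type":"object","properties":{"moves":{"type":"array"}},"required":["moves"]}

```bash
mkdir -p pics
cat > h.py <<'E'
from station import *
import numpy as np, cv2
def save(n,tag):
    c=capture(n); cv2.imwrite(f'pics/{tag}.png',c['frame'][:,:,::-1].copy())
    np.savez(f'pics/{tag}.npz',f=c['frame'],fov=c['fov_y'],cx=c['cx'],cy=c['cy'],T=c['world_from_camera']); return c
def ray(d,u,v):
    H=d['f'].shape[0]; f=H/2/np.tan(np.radians(float(d['fov'])/2)); T=d['T']
    r=T[:3,:3]@np.array([(u-d['cx'])/f,(v-d['cy'])/f,1]); return T[:3,3],r/np.linalg.norm(r)
def onz(d,u,v,z):
    o,r=ray(d,u,v); return o+r*(z-o[2])/r[2]
def proj(d,p):
    H=d['f'].shape[0]; f=H/2/np.tan(np.radians(float(d['fov'])/2)); T=d['T']
    q=T[:3,:3].T@(np.array(p)-T[:3,3]); return np.array([d['cx']+f*q[0]/q[2],d['cy']+f*q[1]/q[2]])
def load(t): return dict(np.load(f'pics/{t}.npz'))
def tri(a,ua,b,ub):
    o1,r1=ray(a,*ua);o2,r2=ray(b,*ub)
    s=np.linalg.lstsq(np.stack([r1,-r2],1),o2-o1,rcond=None)[0]
    p,q=o1+s[0]*r1,o2+s[1]*r2; return (p+q)/2,np.linalg.norm(p-q)
E
python3 - <<'E'
from h import *
for n in('scene','top','wrist'):
    c=save(n,n+'0'); print(n,c['fov_y'],c['cx'],c['cy'],np.round(c['world_from_camera'],3).tolist())
print(sense())
E
```

```text
scene 46.92799783595156 274.31622725791306 211.00474926931238 [[-0.751, 0.467, -0.467, 1.272], [0.66, 0.547, -0.514, 0.818], [0.016, -0.695, -0.719, 1.236], [0.0, 0.0, 0.0, 1.0]]
top 50.26306977462875 280.11654995934435 213.33137906032456 [[-0.013, -0.998, 0.063, 0.447], [-1.0, 0.013, -0.002, -0.031], [0.001, -0.063, -0.998, 1.436], [0.0, 0.0, 0.0, 1.0]]
wrist 66.28467582273417 280.5191704369431 213.85984747359248 [[-0.289, -0.919, -0.269, 0.255], [-0.957, 0.278, 0.079, 0.576], [0.002, 0.28, -0.96, 0.383], [0.0, 0.0, 0.0, 1.0]]
{'time_s': 0.15, 'joints': array([ 8.80408013e+01,  2.20798390e+01,  3.98061240e-01, -1.84120488e-02,
       -6.84125517e+01, -1.48176614e+01]), 'joint_velocities': array([ 0.05121725, -0.22185149,  0.23962915,  0.18915018, -0.00159071,
       -0.05099733]), 'effort': array([-9.68862441e-04, -3.91053700e+01,  1.87584990e+01,  4.22239155e+00,
        1.23740578e-02, -1.39075460e-04]), 'tcp_pos': array([0.18025694, 0.59796606, 0.22172695]), 'ee_rot': array([[ 9.57401969e-01, -2.88758280e-01, -3.54920483e-04],
       [-2.88758468e-01, -9.57400581e-01, -1.63516246e-03],
       [ 1.32365623e-04,  1.66799405e-03, -9.99998600e-01]]), 'wrist_force': array([ 0.16484264, -0.00081734,  0.01989115]), 'moment': array([-0.023831  ,  0.01974953,  0.02558434]), 'gripper_width': 1.0035581672422422}
```

View pics/scene0.png

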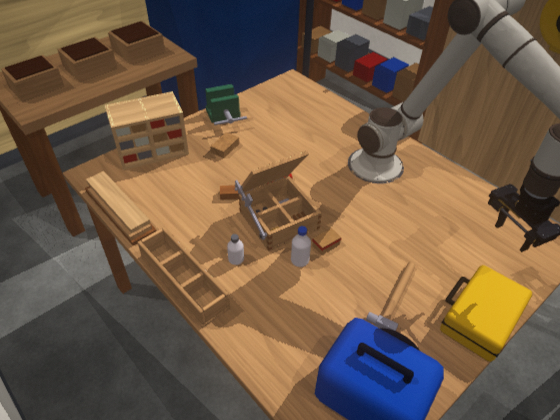

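View pics/top0.png

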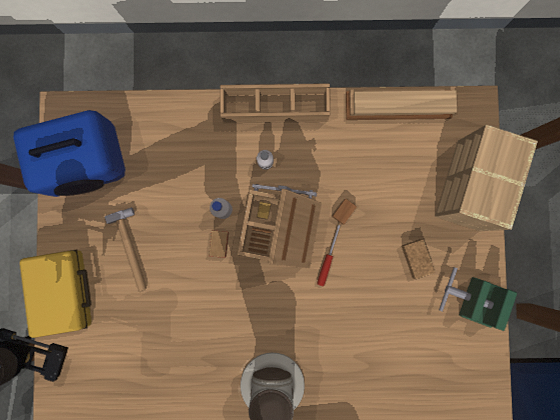

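View pics/wrist0.png

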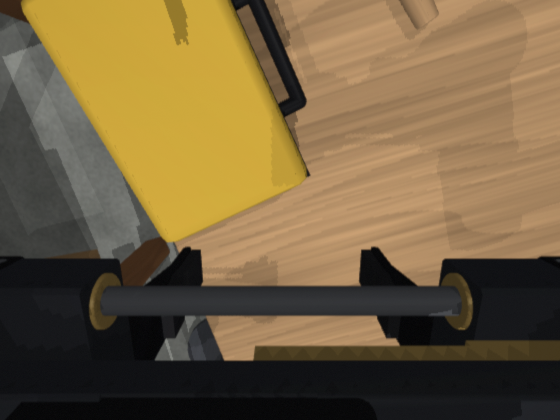

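Run:
```python
from h import *
a=load('top0')['f'][140:280,190:370]; b=load('scene0')['f'][140:280,200:360]
cv2.imwrite('pics/topz.png',cv2.resize(a[:,:,::-1],None,fx=4.4,fy=4.2857,interpolation=2))
cv2.imwrite('pics/scz.png',cv2.resize(b[:,:,::-1],None,fx=5,fy=4.2857,interpolation=2)[:, :800])
```

```text
(no output)
```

View pics/topz.png

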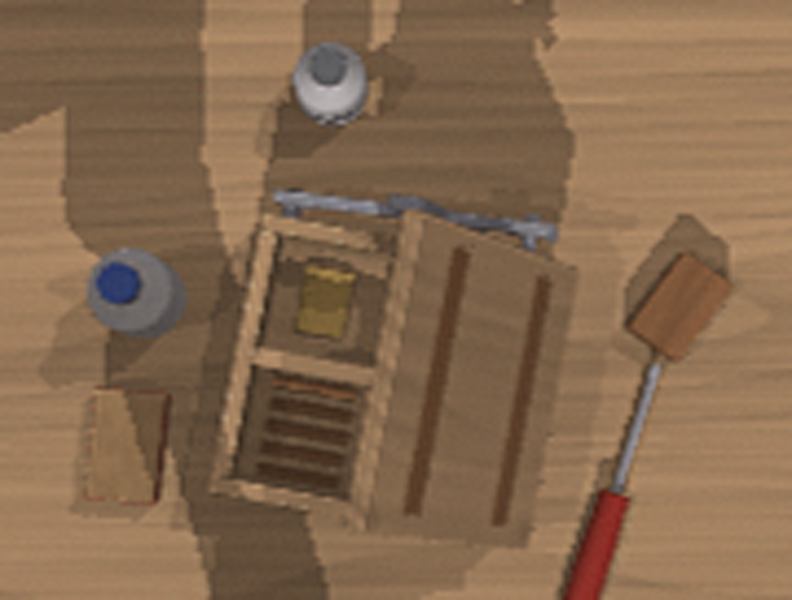

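View pics/scz.png

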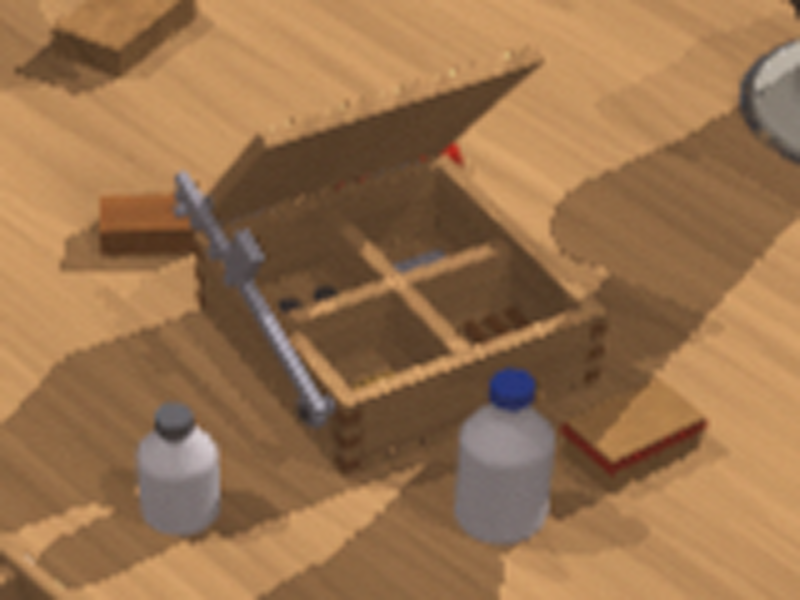

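Run:
```python
from h import *
t=load('top0');s=load('scene0')
tp=lambda x,y:(190+x/4.4-.5+.1,140+y/4.2857-.5+.1)
sp=lambda x,y:(200+x/5-.4,140+y/4.2857-.4)
for n,p in dict(A=(262,218),B=(212,490),C=(577,265),D=(525,548)).items():
    print('top',n,np.round(onz(t,*tp(*p),.085),4))
for n,p in dict(A=(347,400),B=(605,312)).items():
    print('sc',n,np.round(onz(s,*sp(*p),.085),4))
print(tri(t,tp(262,218),s,sp(347,400)),tri(t,tp(212,490),s,sp(605,312)))
print('base',onz(s,*sp(347,470),0))
for p in [(337,85)]: print('gs',onz(t,*tp(*p),.05))
print('gs',onz(t,*tp(330,66),.11),'gt',onz(t,*tp(120,284),.15), 'lug', tri(t,tp(405,205),s,sp(245,245)))
```

```text
top A [0.6033 0.0594 0.085 ]
top B [0.412  0.0953 0.085 ]
top C [ 0.5671 -0.157   0.085 ]
top D [ 0.3687 -0.1178  0.085 ]
sc A [0.6003 0.0566 0.085 ]
sc B [0.4115 0.0991 0.085 ]
(array([0.60275788, 0.05925652, 0.08907226]), np.float64(0.00024085321403111433)) (array([0.41088455, 0.0966386 , 0.08264177]), np.float64(0.003060886182045882))
base [0.5976968  0.05467958 0.        ]
gs [0.70413906 0.00764953 0.05      ]
gs [0.70646883 0.01058315 0.11      ] gt [0.55245344 0.14843278 0.15      ] lug (array([ 0.6012526 , -0.03943303,  0.17406597]), np.float64(0.0021921654725394002))
```

```bash
cat >> h.py <<'E'
from scipy.spatial.transform import Rotation as Ro
import os,json
C=dict(c=[.487,-.026],th=-11.0)
if os.path.exists('case.json'): C=json.load(open('case.json'))
th=np.radians(C['th']); RC=np.array([[np.cos(th),-np.sin(th),0],[np.sin(th),np.cos(th),0],[0,0,1]]); PC=np.array([*C['c'],0.])
def c2w(p): return PC+RC@np.array(p,float)
def w2c(p): return RC.T@(np.array(p)-PC)
def rot(tau):
    s,c=np.sin(np.radians(tau)),np.cos(np.radians(tau))
    return RC@np.array([[0,-c,s],[-1,0,0],[0,-s,-c]]).T
def row(s,p,tau,yaw=0):
    "p = TCP target in case frame, m"
    R0=s['ee_rot']; d=R0.T@(c2w(p)-s['tcp_pos']); w=Ro.from_matrix(R0.T@rot(tau)).as_rotvec()
    return np.round(d,4).tolist()+np.round(w,3).tolist()
def tau_of(s):
    z=RC.T@s['ee_rot'][:,2]; return np.degrees(np.arctan2(-z[1],-z[2])), z
def grip(p,tau,back=0):
    "TCP so that the grasp point is 'back' m behind case point p"
    z=np.array([0,-np.sin(np.radians(tau)),-np.cos(np.radians(tau))]); return np.array(p)+z*(.019-back)
def lug(a):
    "grasp point at stay angle a"
    y0,z0=-.105,.067  # from pivot at 0
    return np.array([.114,.087+y0*np.cos(a)+z0*np.sin(a),.070+z0*np.cos(a)-y0*np.sin(a)])
def st():
    s=sense(); print('t',round(s['time_s'],2),'tcp case',np.round(w2c(s['tcp_pos'])*1000,1),'tau',np.round(tau_of(s)[0],1),'z',np.round(tau_of(s)[1],3),'F',np.round(RC.T@s['wrist_force'],1),'w',round(s['gripper_width'],3),'q',np.round(s['joints'],0)); return s
E
python3 - <<'E'
from h import *
s=st(); print(lug(.25),lug(0)); p=grip(lug(.25),55,.12); print(p,c2w(p)); print(row(s,p+[0,0.02,.06],55))
print('mid',row(s,p+[0,0.15,.14],25))
E
```

```text
t 0.15 tcp case [-420.2  554.   221.7] tau 0.1 z [-0.    -0.002 -1.   ] F [0.2 0.  0. ] w 1.004 q [ 88.  22.   0.  -0. -68. -15.]
[0.114      0.00184026 0.16089455] [ 0.114 -0.018  0.137]
[0.114      0.08457462 0.21882577] [0.6150431  0.03526852 0.21882577]
[0.5767, 0.3934, -0.0564, -0.7, 0.774, 1.347]
mid [0.5637, 0.2642, -0.1366, -0.319, 0.353, 1.445]
```

>>> {"op": "jog_arm", "data": {
  "moves": [
    [-1, 0.564, 0.264, -0.137, -0.319, 0.353, 1.445],
    [-1, 0.564, 0.264, -0.137, -0.319, 0.353, 1.445],
    [-1, 0.564, 0.264, -0.137, -0.319, 0.353, 1.445],
    [-1, 0.564, 0.264, -0.137, -0.319, 0.353, 1.445],
    [-1, 0.564, 0.264, -0.137, -0.319, 0.353, 1.445],
    [-1, 0.564, 0.264, -0.137, -0.319, 0.353, 1.445],
    [-1, 0.564, 0.264, -0.137, -0.319, 0.353, 1.445],
    [-1, 0.564, 0.264, -0.137, -0.319, 0.353, 1.445],
    [-1, 0.564, 0.264, -0.137, -0.319, 0.353, 1.445],
    [-1, 0.564, 0.264, -0.137, -0.319, 0.353, 1.445]
  ]
}}

```text
time_s: 0.98
tcp_pos: [0.4844, 0.3254, 0.3124]
ee_rot: [[0.075, -0.997, -0.022], [-0.931, -0.062, -0.361], [0.358, 0.048, -0.932]]
wrist_force: [0.2, 1.0, -0.4]
gripper_width: 1.0
```

Run:
```python
from h import *
s=st(); p=grip(lug(.25),55,.12)
print('mid',row(s,p+[0,0.15,.14],25)); print(row(s,p+[0,0.03,.06],55))
```

```text
t 0.98 tcp case [-69.6 344.4 312.4] tau 21.0 z [ 0.047 -0.358 -0.932] F [-0.1  1.1 -0.4] w 1.0 q [ 55.  23.   8.  11. -93. -53.]
mid [0.1615, -0.1478, 0.0048, -0.056, 0.063, 0.252]
[0.2408, -0.1214, 0.1223, -0.121, 0.584, 0.233]
```

>>> {"op": "jog_arm", "data": {
  "moves": [
    [-1, 0.241, -0.121, 0.122, -0.121, 0.584, 0.233],
    [-1, 0.241, -0.121, 0.122, -0.121, 0.584, 0.233],
    [-1, 0.241, -0.121, 0.122, -0.121, 0.584, 0.233],
    [-1, 0.241, -0.121, 0.122, -0.121, 0.584, 0.233],
    [-1, 0.241, -0.121, 0.122, -0.121, 0.584, 0.233],
    [-1, 0.241, -0.121, 0.122, -0.121, 0.584, 0.233],
    [-1, 0.241, -0.121, 0.122, -0.121, 0.584, 0.233],
    [-1, 0.241, -0.121, 0.122, -0.121, 0.584, 0.233],
    [-1, 0.241, -0.121, 0.122, -0.121, 0.584, 0.233],
    [-1, 0.241, -0.121, 0.122, -0.121, 0.584, 0.233]
  ]
}}

```text
time_s: 1.82
tcp_pos: [0.6209, 0.0665, 0.2782]
ee_rot: [[-0.107, -0.982, -0.153], [-0.564, 0.187, -0.804], [0.819, 0.001, -0.574]]
wrist_force: [-0.9, 1.0, -0.1]
gripper_width: 0.997
```

Run:
```python
from h import *
s=st(); save('wrist','w1');save('scene','s1')
```

```text
t 1.82 tcp case [113.8 116.3 278.2] tau 54.9 z [ 0.003 -0.819 -0.574] F [-1.1  0.8 -0.1] w 0.997 q [ 35.  35.   0.  35. -99. -55.]
```

View pics/w1.png

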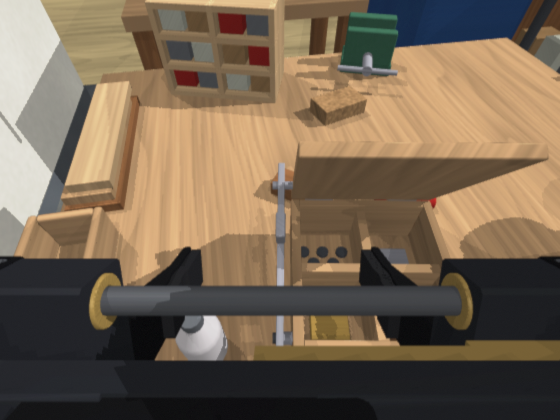

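View pics/s1.png

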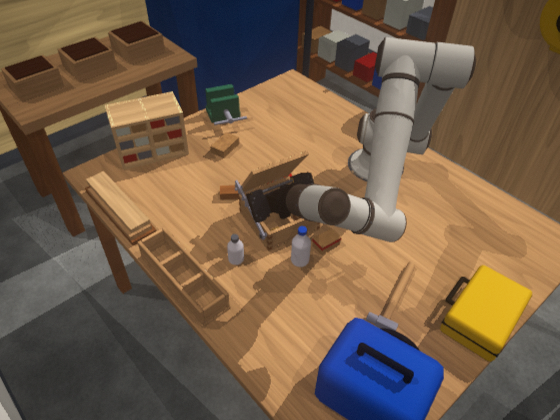

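Run:
```python
from h import *
d=load('w1')
a=1.0
P=dict(lug=lug(.25),lugtop=lug(.25)+.016*np.array([0,np.sin(.42),np.cos(.42)]),piv=[.114,.087,.07],rimA=[.1,.105,.085],rimI=[.1,-.1,.085],lidc=[.1,-.105+.21*np.cos(a),.085+.21*np.sin(a)],lidm=[-.1,-.105+.21*np.cos(a),.085+.21*np.sin(a)],stud=[.125,-.105+.065*np.cos(a)-.007*np.sin(a),.085+.065*np.sin(a)+.007*np.cos(a)])
im=d['f'][:,:,::-1].copy()
for k,p in P.items():
    u=proj(d,c2w(p)); print(k,np.round(u,1)); cv2.circle(im,tuple(int(round(x)) for x in u),2,(0,0,255),-1)
cv2.imwrite('pics/w1z.png',cv2.resize(im[130:360,180:540],None,fx=2.2,fy=2.2))
```

```text
lug [281.3 225.4]
lugtop [281.3 221.9]
piv [280.7 335.8]
rimA [294.2 348.7]
rimI [291.  200.2]
lidc [299.3 156.6]
lidm [549.9 157.8]
stud [272.6 183.8]
```

View pics/w1z.png

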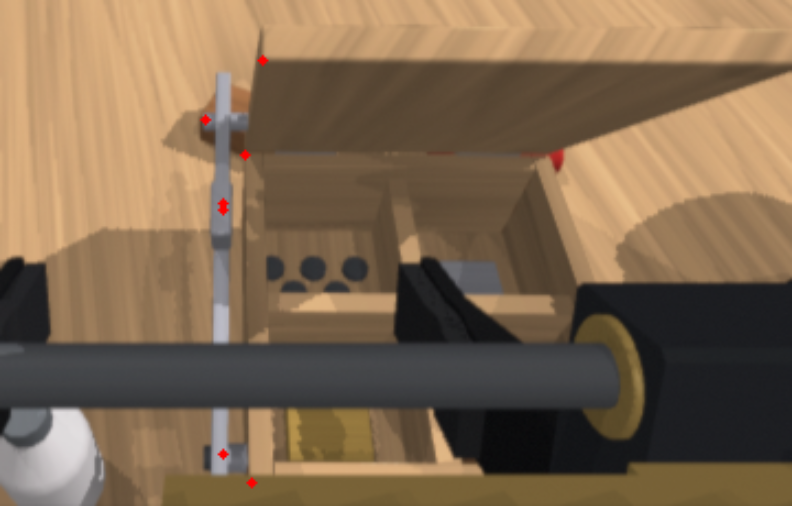

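Run:
```python
from h import *
s=st(); L=lug(.25)
for b in (.06,.03,0): print(b,row(s,grip(L,55,b),55))
```

```text
t 1.92 tcp case [113.4 117.8 278.8] tau 54.9 z [ 0.005 -0.818 -0.575] F [-0.5 -0.  -0.2] w 1.0 q [ 35.  35.   1.  35. -99. -55.]
0.06 [-0.0298, -0.0001, 0.1217, -0.005, 0.002, 0.004]
0.03 [-0.0297, 0.0001, 0.1517, -0.005, 0.002, 0.004]
0 [-0.0297, 0.0002, 0.1817, -0.005, 0.002, 0.004]
```

>>> {"op": "jog_arm", "data": {
  "moves": [
    [-1, -0.01, 0, 0.03, -0.005, 0.002, 0.004],
    [-1, -0.02, 0, 0.06, -0.005, 0.002, 0.004],
    [-1, -0.03, 0, 0.09, -0.005, 0.002, 0.004],
    [-1, -0.03, 0, 0.115, -0.005, 0.002, 0.004],
    [-1, -0.03, 0, 0.14, -0.005, 0.002, 0.004],
    [-1, -0.03, 0, 0.16, -0.005, 0.002, 0.004],
    [-1, -0.03, 0, 0.175, -0.005, 0.002, 0.004],
    [-1, -0.03, 0, 0.182, -0.005, 0.002, 0.004],
    [-1, -0.03, 0, 0.182, -0.005, 0.002, 0.004],
    [-1, -0.03, 0, 0.182, -0.005, 0.002, 0.004]
  ]
}}

```text
time_s: 2.75
tcp_pos: [0.5969, -0.0613, 0.1499]
ee_rot: [[-0.11, -0.982, -0.155], [-0.563, 0.19, -0.804], [0.819, -0.001, -0.573]]
wrist_force: [-0.2, 0.1, -0.2]
gripper_width: 1.001
```

Run:
```python
from h import *
s=st(); save('wrist','w2'); print(row(s,grip(lug(.25),55,0),55))
```

```text
t 2.75 tcp case [114.7 -13.7 149.9] tau 55.0 z [ 0.001 -0.819 -0.573] F [-0.2  0.  -0.2] w 1.001 q [ 26.  36. -19.  42. -79. -63.]
[0.0001, 0.0007, -0.0, -0.001, -0.0, -0.001]
```

View pics/w2.png

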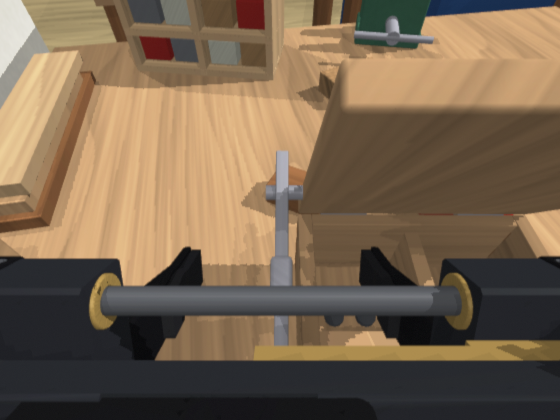

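>>> {"op": "jog_arm", "data": {
  "moves": [
    [1, 0, 0.0005, 0, 0, 0, 0],
    [1, 0, 0.0005, 0, 0, 0, 0],
    [1, 0, 0.0005, 0, 0, 0, 0],
    [1, 0, 0.0005, 0, 0, 0, 0],
    [1, 0, 0.0005, 0, 0, 0, 0],
    [1, 0, 0.0005, 0, 0, 0, 0],
    [1, 0, 0.0005, 0, 0, 0, 0],
    [1, 0, 0.0005, 0, 0, 0, 0],
    [1, 0, 0.0005, 0, 0, 0, 0],
    [1, 0, 0.0005, 0, 0, 0, 0]
  ]
}}

```text
time_s: 3.63
tcp_pos: [0.5957, -0.0625, 0.1492]
ee_rot: [[-0.11, -0.981, -0.158], [-0.562, 0.192, -0.804], [0.82, 0.0, -0.573]]
wrist_force: [-0.2, 0.9, -0.5]
gripper_width: 0.324
```

Run:
```python
from h import *
s=st(); 
for a in (.3,.35,.4,.45,.5,.55,.6):
    dt=np.degrees(a-.25); print(a,row(s,grip(lug(a),55+dt,0),55+dt))
```

```text
t 3.63 tcp case [113.7 -15.1 149.2] tau 55.0 z [-0.001 -0.82  -0.573] F [-0.4  0.8 -0.5] w 0.324 q [ 26.  36. -20.  42. -79. -63.]
0.3 [0.0015, -0.0003, -0.0078, 0.001, 0.049, -0.0]
0.35 [0.0029, -0.0003, -0.0141, 0.001, 0.099, -0.0]
0.4 [0.004, -0.0003, -0.0204, 0.001, 0.149, -0.0]
0.45 [0.0047, -0.0002, -0.0268, 0.002, 0.199, -0.0]
0.5 [0.0051, -0.0002, -0.0332, 0.002, 0.249, -0.0]
0.55 [0.0052, -0.0002, -0.0397, 0.002, 0.299, -0.0]
0.6 [0.005, -0.0002, -0.0461, 0.002, 0.349, -0.0]
```

>>> {"op": "jog_arm", "data": {
  "moves": [
    [1, 0, 0, 0, 0, 0, 0],
    [1, 0, 0, 0, 0, 0, 0],
    [1, 0, 0, 0, 0, 0, 0],
    [1, 0, 0, 0, 0, 0, 0],
    [1, 0, 0, 0, 0, 0, 0],
    [1, 0, 0, 0, 0, 0, 0],
    [1, 0.0003, 0, -0.0015, 0, 0.01, 0],
    [1, 0.0006, 0, -0.003, 0, 0.02, 0],
    [1, 0.001, 0, -0.005, 0, 0.035, 0],
    [1, 0.0015, 0, -0.007, 0, 0.049, 0]
  ]
}}

```text
time_s: 4.47
tcp_pos: [0.5972, -0.0583, 0.1546]
ee_rot: [[-0.102, -0.981, -0.163], [-0.522, 0.192, -0.831], [0.847, -0.0, -0.532]]
wrist_force: [5.6, -5.5, -1.7]
gripper_width: 0.114
```

Run:
```python
from h import *
s=st(); 
for a in (.3,.35,.4,.45,.5,.55,.6):
    dt=np.degrees(a-.25); print(a,row(s,grip(lug(a),55+dt,0),55+dt))
```

```text
t 4.47 tcp case [114.3 -10.6 154.6] tau 57.9 z [-0.001 -0.847 -0.532] F [ 6.5 -4.3 -1.7] w 0.114 q [ 27.  37. -19.  43. -81. -64.]
0.3 [-0.0002, 0.0003, -0.0011, 0.001, -0.0, -0.001]
0.35 [0.0014, 0.0003, -0.0073, 0.001, 0.05, -0.001]
0.4 [0.0028, 0.0003, -0.0136, 0.001, 0.1, -0.001]
0.45 [0.0039, 0.0003, -0.0199, 0.001, 0.15, -0.001]
0.5 [0.0046, 0.0003, -0.0263, 0.001, 0.2, -0.001]
0.55 [0.005, 0.0003, -0.0327, 0.001, 0.25, -0.001]
0.6 [0.0051, 0.0003, -0.0392, 0.001, 0.3, -0.001]
```

Gripped (10 mm) and turning as expected with low force. Continue to about 0.58.

>>> {"op": "jog_arm", "data": {
  "moves": [
    [1, 0.0005, 0, -0.003, 0, 0.02, 0],
    [1, 0.001, 0, -0.006, 0, 0.04, 0],
    [1, 0.0016, 0, -0.009, 0, 0.064, 0],
    [1, 0.0022, 0, -0.0125, 0, 0.092, 0],
    [1, 0.0028, 0, -0.016, 0, 0.12, 0],
    [1, 0.0035, 0, -0.02, 0, 0.15, 0],
    [1, 0.004, 0, -0.024, 0, 0.18, 0],
    [1, 0.0045, 0, -0.028, 0, 0.212, 0],
    [1, 0.005, 0, -0.032, 0, 0.245, 0],
    [1, 0.005, 0, -0.036, 0, 0.275, 0]
  ]
}}

```text
time_s: 5.3
tcp_pos: [0.6025, -0.0315, 0.1787]
ee_rot: [[-0.054, -0.981, -0.185], [-0.274, 0.193, -0.942], [0.96, -0.0, -0.279]]
wrist_force: [7.2, -8.3, 0.7]
gripper_width: 0.109
```

Run:
```python
from h import *
s=st(); save('wrist','w3')
for a in (.55,.6):
    dt=np.degrees(a-.25); print(a,row(s,grip(lug(a),55+dt,0),55+dt))
```

```text
t 5.3 tcp case [114.4  16.7 178.7] tau 73.8 z [-0.002 -0.96  -0.279] F [ 8.7 -6.8  0.7] w 0.109 q [ 30.  43. -17.  46. -94. -68.]
0.55 [-0.0018, 0.0004, 0.0029, 0.002, -0.028, -0.001]
0.6 [0.0, 0.0004, -0.0033, 0.002, 0.022, -0.001]
```

View pics/w3.png

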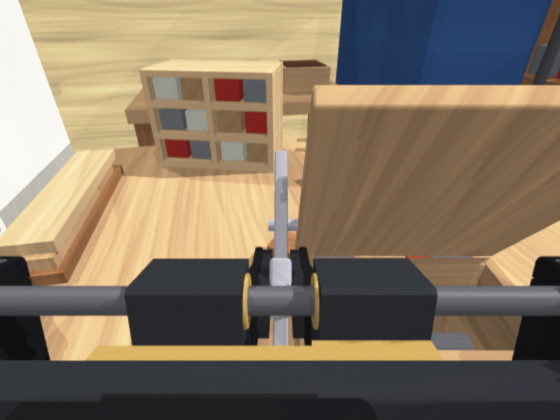

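>>> {"op": "jog_arm", "data": {
  "moves": [
    [0, 0, 0, 0, 0, 0, 0],
    [0, 0, 0, 0, 0, 0, 0],
    [0, 0, 0, 0, 0, 0, 0],
    [0, 0, 0, 0, 0, 0, 0],
    [0, 0, 0, 0, 0, 0, 0],
    [0, 0, 0, 0, 0, 0, 0],
    [0, 0.002, 0, -0.01, 0, 0, 0],
    [0, 0.008, 0, -0.025, 0, 0, 0],
    [0, 0.015, 0, -0.045, 0, 0, 0],
    [0, 0.03, 0, -0.07, 0, 0, 0]
  ]
}}

```text
time_s: 6.18
tcp_pos: [0.6128, 0.0276, 0.2259]
ee_rot: [[-0.051, -0.981, -0.186], [-0.276, 0.193, -0.942], [0.96, 0.004, -0.28]]
wrist_force: [0.6, -0.0, -0.5]
gripper_width: 0.498
```

Run:
```python
from h import *
s=st(); save('wrist','w4')
```

```text
t 6.18 tcp case [113.2  76.6 225.9] tau 73.7 z [-0.003 -0.96  -0.28 ] F [ 0.6  0.1 -0.5] w 0.498 q [  34.   43.   -9.   43. -102.  -63.]
```

View pics/w4.png

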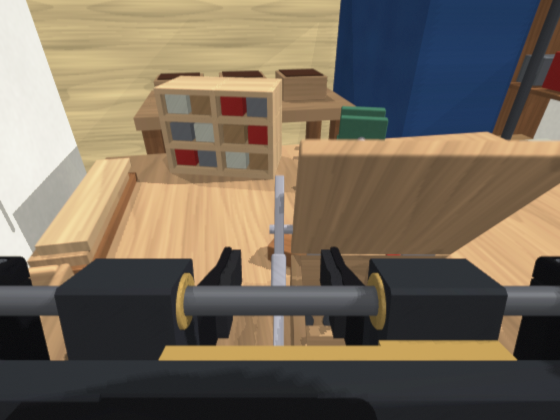

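Run:
```python
from h import *
s=st(); print(row(s,[.06,.09,.36],45)); print(row(s,[-.02,.02,.42],5))
```

```text
t 6.23 tcp case [115.5  81.7 231.2] tau 73.5 z [ 0.005 -0.959 -0.285] F [2.4 3.2 4.5] w 0.498 q [  35.   43.   -8.   44. -102.  -63.]
[0.1213, 0.0547, -0.045, -0.007, -0.497, -0.004]
[0.1992, 0.1345, 0.0046, -0.008, -1.195, -0.001]
```

>>> {"op": "jog_arm", "data": {
  "moves": [
    [1, 0.04, 0.01, -0.03, 0, -0.1, 0],
    [1, 0.08, 0.03, -0.045, 0, -0.2, 0],
    [1, 0.12, 0.055, -0.045, 0, -0.3, 0],
    [1, 0.14, 0.075, -0.035, 0, -0.42, 0],
    [1, 0.16, 0.095, -0.025, 0, -0.54, 0],
    [1, 0.18, 0.115, -0.01, 0, -0.66, 0],
    [1, 0.2, 0.134, 0.005, 0, -0.78, 0],
    [1, 0.2, 0.134, 0.005, 0, -0.9, 0],
    [1, 0.2, 0.134, 0.005, 0, -1.02, 0],
    [1, 0.2, 0.134, 0.005, 0, -1.14, 0]
  ]
}}

```text
time_s: 7.07
tcp_pos: [0.4694, -0.0066, 0.4193]
ee_rot: [[-0.189, -0.982, -0.022], [-0.973, 0.19, -0.134], [0.136, -0.004, -0.991]]
wrist_force: [-0.3, -0.1, -0.1]
gripper_width: 0.005
```

Run:
```python
from h import *
s=st(); print(row(s,[-.02,-.08,.36],-25)); print(row(s,[-.02,-.06,.28],-30))
```

```text
t 7.07 tcp case [-20.9  15.7 419.3] tau 7.8 z [ 0.004 -0.136 -0.991] F [-0.3 -0.1 -0.1] w 0.005 q [ 24.   3.   0.   7. -92. -35.]
[0.0868, -0.0006, 0.0718, -0.004, -0.573, 0.001]
[0.0561, -0.0003, 0.1483, -0.004, -0.66, 0.001]
```

>>> {"op": "jog_arm", "data": {
  "moves": [
    [1, 0.03, 0, 0.01, 0, -0.1, 0],
    [1, 0.06, 0, 0.03, 0, -0.2, 0],
    [1, 0.087, 0, 0.05, 0, -0.3, 0],
    [1, 0.087, 0, 0.072, 0, -0.4, 0],
    [1, 0.087, 0, 0.072, 0, -0.5, 0],
    [1, 0.087, 0, 0.072, 0, -0.6, 0],
    [1, 0.08, 0, 0.09, 0, -0.66, 0],
    [1, 0.07, 0, 0.11, 0, -0.66, 0],
    [1, 0.06, 0, 0.13, 0, -0.66, 0],
    [1, 0.056, 0, 0.148, 0, -0.66, 0]
  ]
}}

```text
time_s: 7.9
tcp_pos: [0.455, -0.0819, 0.2778]
ee_rot: [[-0.167, -0.981, 0.094], [-0.853, 0.192, 0.485], [-0.494, 0.001, -0.87]]
wrist_force: [0.8, 0.5, -0.2]
gripper_width: 0.005
```

Run:
```python
from h import *
s=st(); save('scene','s5');save('top','t5')
im=load('s5')['f'][120:300,160:400]; im2=load('t5')['f'][130:290,170:370]
cv2.imwrite('pics/z5.png',np.hstack([cv2.resize(im[:,:,::-1],(400,300)),cv2.resize(im2[:,:,::-1],(400,300))]))
```

```text
t 7.9 tcp case [-20.7 -60.9 277.8] tau -29.6 z [ 0.     0.494 -0.87 ] F [ 0.7  0.6 -0.2] w 0.005 q [-12.   7.  -6. -30. -79.   7.]
```

View pics/z5.png

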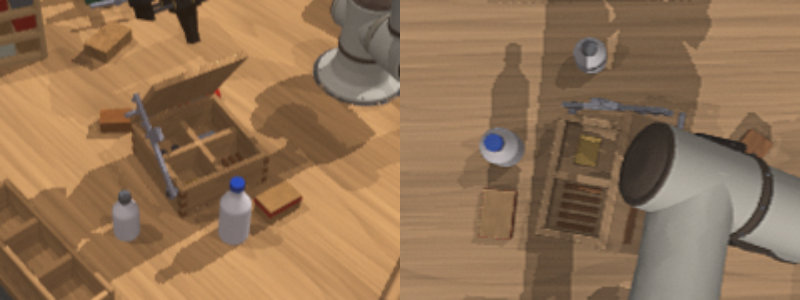

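```bash
cat >> h.py <<'E'
def lidp(a,r=.185,x=-.02):
    t=.014+.0095*np.sin(np.radians(27.3)*max(a,0))
    p=np.array([x,-.105+r*np.cos(a)-t*np.sin(a),.085+r*np.sin(a)+t*np.cos(a)]); return p,-30*a
def rel(p0,t0,p1,t1):
    R0=rot(t0); return np.round(np.r_[R0.T@RC@(p1-p0),Ro.from_matrix(R0.T@rot(t1)).as_rotvec()],4).tolist()
def lidrows(a0,n=10,da=.015):
    p0,t0=lidp(a0)
    for i in range(1,n+1):
        a=a0-da*i; v=rel(p0,t0,*lidp(a)); print(round(a,3),[v[0],v[2],v[4]])
E
python3 - <<'E'
from h import *
s=st(); print(lidp(1.12)); print(row(s,*lidp(1.12)))
lidrows(1.12)
E
```

```text
t 8.0 tcp case [-22.1 -60.7 276.1] tau -29.6 z [-0.006  0.494 -0.87 ] F [-0.8  0.7 -0.2] w 0.003 q [-12.   8.  -6. -30. -79.   7.]
(array([-0.02      , -0.04134986,  0.25972356]), -33.6)
[-0.0088, -0.0022, 0.0238, 0.006, -0.07, -0.004]
1.105 [-0.0017, 0.0023, 0.0079]
1.09 [-0.0033, 0.0046, 0.0157]
1.075 [-0.0049, 0.007, 0.0236]
1.06 [-0.0065, 0.0094, 0.0314]
1.045 [-0.008, 0.0118, 0.0393]
1.03 [-0.0095, 0.0142, 0.0471]
1.015 [-0.0109, 0.0167, 0.055]
1.0 [-0.0123, 0.0192, 0.0628]
0.985 [-0.0137, 0.0216, 0.0707]
0.97 [-0.015, 0.0242, 0.0785]
```

>>> {"op": "jog_arm", "data": {
  "moves": [
    [1, -0.002, -0.001, 0.006, 0.006, -0.02, -0.004],
    [1, -0.005, -0.002, 0.012, 0.006, -0.04, -0.004],
    [1, -0.007, -0.002, 0.018, 0.006, -0.06, -0.004],
    [1, -0.009, -0.002, 0.024, 0.006, -0.07, -0.004],
    [1, -0.009, -0.002, 0.024, 0.006, -0.07, -0.004],
    [1, -0.009, -0.002, 0.024, 0.006, -0.07, -0.004],
    [1, -0.009, -0.002, 0.024, 0.006, -0.07, -0.004],
    [1, -0.009, -0.002, 0.024, 0.006, -0.07, -0.004],
    [1, -0.009, -0.002, 0.024, 0.006, -0.07, -0.004],
    [1, -0.009, -0.002, 0.024, 0.006, -0.07, -0.004]
  ]
}}

```text
time_s: 8.83
tcp_pos: [0.4611, -0.0636, 0.2623]
ee_rot: [[-0.156, -0.981, 0.112], [-0.819, 0.192, 0.541], [-0.552, -0.007, -0.834]]
wrist_force: [0.1, -0.3, -0.6]
gripper_width: 0.004
```

Run:
```python
from h import *
s=st(); print(row(s,*lidp(1.12)))
```

```text
t 8.83 tcp case [-18.2 -41.8 262.3] tau -33.5 z [ 0.007  0.552 -0.834] F [ 0.2 -0.2 -0.6] w 0.004 q [-12.   9.  -7. -34. -77.  10.]
[0.001, 0.0018, 0.0024, -0.007, -0.001, 0.003]
```

>>> {"op": "jog_arm", "data": {
  "moves": [
    [1, -0.0017, 0, 0.0023, 0, 0.008, 0],
    [1, -0.0033, 0, 0.0046, 0, 0.016, 0],
    [1, -0.005, 0, 0.007, 0, 0.024, 0],
    [1, -0.0065, 0, 0.0094, 0, 0.031, 0],
    [1, -0.008, 0, 0.0118, 0, 0.039, 0],
    [1, -0.0095, 0, 0.0142, 0, 0.047, 0],
    [1, -0.011, 0, 0.0167, 0, 0.055, 0],
    [1, -0.0123, 0, 0.0192, 0, 0.063, 0],
    [1, -0.0137, 0, 0.0216, 0, 0.071, 0],
    [1, -0.015, 0, 0.0242, 0, 0.0785, 0]
  ]
}}

```text
time_s: 9.67
tcp_pos: [0.4661, -0.0383, 0.2503]
ee_rot: [[-0.164, -0.981, 0.099], [-0.859, 0.192, 0.474], [-0.484, -0.007, -0.875]]
wrist_force: [0.2, -2.2, 1.4]
gripper_width: 0.005
```

Run:
```python
from h import *
s=st(); print(row(s,*lidp(.97))); lidrows(.97)
```

```text
t 9.67 tcp case [-18.1 -16.  250.3] tau -29.0 z [ 0.007  0.484 -0.875] F [ 0.6 -2.1  1.4] w 0.005 q [ -6.   7. -10. -30. -72.   4.]
[0.0007, 0.0019, 0.0023, -0.007, -0.003, 0.003]
0.955 [-0.0015, 0.0024, 0.0079]
0.94 [-0.0029, 0.0049, 0.0157]
0.925 [-0.0044, 0.0074, 0.0236]
0.91 [-0.0057, 0.0098, 0.0314]
0.895 [-0.0071, 0.0124, 0.0393]
0.88 [-0.0084, 0.0149, 0.0471]
0.865 [-0.0096, 0.0175, 0.055]
0.85 [-0.0109, 0.02, 0.0628]
0.835 [-0.012, 0.0226, 0.0707]
0.82 [-0.0132, 0.0252, 0.0785]
```

>>> {"op": "jog_arm", "data": {
  "moves": [
    [1, -0.0015, 0, 0.0024, 0, 0.008, 0],
    [1, -0.0029, 0, 0.0049, 0, 0.016, 0],
    [1, -0.0044, 0, 0.0074, 0, 0.024, 0],
    [1, -0.0057, 0, 0.0098, 0, 0.031, 0],
    [1, -0.0071, 0, 0.0124, 0, 0.039, 0],
    [1, -0.0084, 0, 0.0149, 0, 0.047, 0],
    [1, -0.0096, 0, 0.0175, 0, 0.055, 0],
    [1, -0.0109, 0, 0.02, 0, 0.063, 0],
    [1, -0.012, 0, 0.0226, 0, 0.071, 0],
    [1, -0.0132, 0, 0.0252, 0, 0.0785, 0]
  ]
}}

```text
time_s: 10.5
tcp_pos: [0.4709, -0.0145, 0.2345]
ee_rot: [[-0.172, -0.981, 0.086], [-0.894, 0.192, 0.406], [-0.415, -0.007, -0.91]]
wrist_force: [-0.4, -1.0, 1.8]
gripper_width: 0.005
```

Run:
```python
from h import *
s=st(); print(row(s,*lidp(.82))); lidrows(.82); lidrows(.67); lidrows(.52)
save('top','t6');save('scene','s6')
im=load('s6')['f'][120:300,160:400]; im2=load('t6')['f'][130:290,170:370]
cv2.imwrite('pics/z6.png',np.hstack([cv2.resize(im[:,:,::-1],(400,300)),cv2.resize(im2[:,:,::-1],(400,300))]))
```

```text
t 10.5 tcp case [-18.    8.2 234.5] tau -24.5 z [ 0.007  0.415 -0.91 ] F [-0.2 -1.1  1.8] w 0.005 q [  1.   7. -13. -26. -67.  -2.]
[0.0008, 0.002, 0.0021, -0.007, -0.002, 0.002]
0.805 [-0.0013, 0.0025, 0.0079]
0.79 [-0.0026, 0.0051, 0.0157]
0.775 [-0.0038, 0.0077, 0.0236]
0.76 [-0.005, 0.0103, 0.0314]
0.745 [-0.0061, 0.0129, 0.0393]
0.73 [-0.0072, 0.0155, 0.0471]
0.715 [-0.0083, 0.0181, 0.055]
0.7 [-0.0093, 0.0208, 0.0628]
0.685 [-0.0103, 0.0235, 0.0707]
0.67 [-0.0113, 0.0262, 0.0785]
0.655 [-0.0011, 0.0026, 0.0079]
0.64 [-0.0022, 0.0053, 0.0157]
0.625 [-0.0032, 0.0079, 0.0236]
0.61 [-0.0042, 0.0106, 0.0314]
0.595 [-0.0052, 0.0133, 0.0393]
0.58 [-0.0061, 0.016, 0.0471]
0.565 [-0.0069, 0.0187, 0.055]
0.55 [-0.0078, 0.0214, 0.0628]
0.535 [-0.0085, 0.0242, 0.0707]
0.52 [-0.0093, 0.0269, 0.0785]
0.505 [-0.0009, 0.0027, 0.0079]
0.49 [-0.0018, 0.0054, 0.0157]
0.475 [-0.0026, 0.0081, 0.0236]
0.46 [-0.0034, 0.0109, 0.0314]
0.445 [-0.0041, 0.0136, 0.0393]
0.43 [-0.0049, 0.0164, 0.0471]
0.415 [-0.0055, 0.0192, 0.055]
0.4 [-0.0061, 0.022, 0.0628]
0.385 [-0.0067, 0.0247, 0.0707]
0.37 [-0.0072, 0.0276, 0.0785]
```

View pics/z6.png

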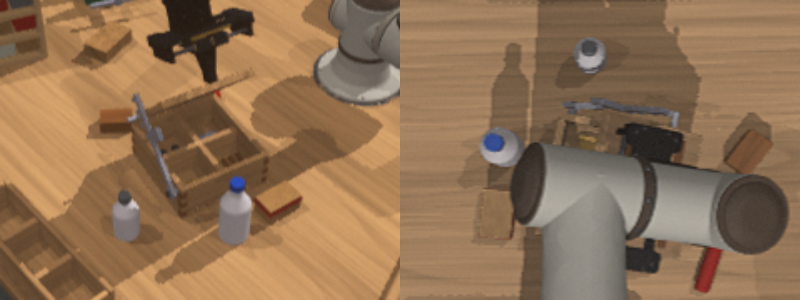

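>>> {"op": "jog_arm", "data": {
  "moves": [
    [1, -0.0013, 0, 0.0025, 0, 0.008, 0],
    [1, -0.0026, 0, 0.0051, 0, 0.016, 0],
    [1, -0.0038, 0, 0.0077, 0, 0.024, 0],
    [1, -0.005, 0, 0.0103, 0, 0.031, 0],
    [1, -0.0061, 0, 0.0129, 0, 0.039, 0],
    [1, -0.0072, 0, 0.0155, 0, 0.047, 0],
    [1, -0.0083, 0, 0.0181, 0, 0.055, 0],
    [1, -0.0093, 0, 0.0208, 0, 0.063, 0],
    [1, -0.0103, 0, 0.0235, 0, 0.071, 0],
    [1, -0.0113, 0, 0.0262, 0, 0.0785, 0]
  ]
}}

```text
time_s: 11.43
tcp_pos: [0.475, 0.0062, 0.2152]
ee_rot: [[-0.178, -0.981, 0.072], [-0.923, 0.192, 0.335], [-0.342, -0.007, -0.94]]
wrist_force: [-0.2, -0.3, 1.7]
gripper_width: 0.007
```

>>> {"op": "jog_arm", "data": {
  "moves": [
    [1, -0.0011, 0, 0.0026, 0, 0.008, 0],
    [1, -0.0022, 0, 0.0053, 0, 0.016, 0],
    [1, -0.0032, 0, 0.0079, 0, 0.024, 0],
    [1, -0.0042, 0, 0.0106, 0, 0.031, 0],
    [1, -0.0052, 0, 0.0133, 0, 0.039, 0],
    [1, -0.0061, 0, 0.016, 0, 0.047, 0],
    [1, -0.0069, 0, 0.0187, 0, 0.055, 0],
    [1, -0.0078, 0, 0.0214, 0, 0.063, 0],
    [1, -0.0085, 0, 0.0242, 0, 0.071, 0],
    [1, -0.0093, 0, 0.0269, 0, 0.0785, 0]
  ]
}}

```text
time_s: 12.27
tcp_pos: [0.4786, 0.0237, 0.1931]
ee_rot: [[-0.183, -0.981, 0.058], [-0.946, 0.192, 0.261], [-0.267, -0.007, -0.964]]
wrist_force: [-0.2, 0.7, 1.4]
gripper_width: 0.004
```

>>> {"op": "jog_arm", "data": {
  "moves": [
    [1, -0.0009, 0, 0.0027, 0, 0.008, 0],
    [1, -0.0018, 0, 0.0054, 0, 0.016, 0],
    [1, -0.0026, 0, 0.0081, 0, 0.024, 0],
    [1, -0.0034, 0, 0.0109, 0, 0.031, 0],
    [1, -0.0041, 0, 0.0136, 0, 0.039, 0],
    [1, -0.0049, 0, 0.0164, 0, 0.047, 0],
    [1, -0.0055, 0, 0.0192, 0, 0.055, 0],
    [1, -0.0061, 0, 0.022, 0, 0.063, 0],
    [1, -0.0067, 0, 0.0247, 0, 0.071, 0],
    [1, -0.0072, 0, 0.0276, 0, 0.0785, 0]
  ]
}}

```text
time_s: 13.1
tcp_pos: [0.4815, 0.0377, 0.1684]
ee_rot: [[-0.187, -0.981, 0.043], [-0.964, 0.192, 0.186], [-0.191, -0.007, -0.982]]
wrist_force: [0.5, -0.2, 1.1]
gripper_width: 0.003
```

Run:
```python
from h import *
s=st(); print(row(s,*lidp(.37))); lidrows(.37); lidrows(.22,da=.012); lidrows(.10,da=.01)
```

```text
t 13.1 tcp case [-17.6  61.4 168.4] tau -11.0 z [ 0.007  0.191 -0.982] F [ 0.5 -0.1  1.1] w 0.003 q [ 17.  10. -21. -12. -54. -22.]
[-0.0, 0.0024, 0.0019, -0.007, -0.002, 0.0]
0.355 [-0.0007, 0.0028, 0.0079]
0.34 [-0.0014, 0.0055, 0.0157]
0.325 [-0.002, 0.0083, 0.0236]
0.31 [-0.0026, 0.0111, 0.0314]
0.295 [-0.0031, 0.0139, 0.0393]
0.28 [-0.0036, 0.0167, 0.0471]
0.265 [-0.0041, 0.0195, 0.055]
0.25 [-0.0045, 0.0224, 0.0628]
0.235 [-0.0048, 0.0252, 0.0707]
0.22 [-0.0052, 0.028, 0.0785]
0.208 [-0.0004, 0.0022, 0.0063]
0.196 [-0.0008, 0.0045, 0.0126]
0.184 [-0.0011, 0.0067, 0.0188]
0.172 [-0.0014, 0.009, 0.0251]
0.16 [-0.0017, 0.0113, 0.0314]
0.148 [-0.002, 0.0135, 0.0377]
0.136 [-0.0022, 0.0158, 0.044]
0.124 [-0.0024, 0.0181, 0.0503]
0.112 [-0.0026, 0.0203, 0.0565]
0.1 [-0.0028, 0.0226, 0.0628]
0.09 [-0.0002, 0.0019, 0.0052]
0.08 [-0.0004, 0.0038, 0.0105]
0.07 [-0.0006, 0.0057, 0.0157]
0.06 [-0.0008, 0.0076, 0.0209]
0.05 [-0.0009, 0.0095, 0.0262]
0.04 [-0.0011, 0.0114, 0.0314]
0.03 [-0.0012, 0.0133, 0.0367]
0.02 [-0.0013, 0.0151, 0.0419]
0.01 [-0.0013, 0.017, 0.0471]
0.0 [-0.0014, 0.0189, 0.0524]
```

>>> {"op": "jog_arm", "data": {
  "moves": [
    [1, -0.0007, 0, 0.0028, 0, 0.008, 0],
    [1, -0.0014, 0, 0.0055, 0, 0.016, 0],
    [1, -0.002, 0, 0.0083, 0, 0.024, 0],
    [1, -0.0026, 0, 0.0111, 0, 0.031, 0],
    [1, -0.0031, 0, 0.0139, 0, 0.039, 0],
    [1, -0.0036, 0, 0.0167, 0, 0.047, 0],
    [1, -0.0041, 0, 0.0195, 0, 0.055, 0],
    [1, -0.0045, 0, 0.0224, 0, 0.063, 0],
    [1, -0.0048, 0, 0.0252, 0, 0.071, 0],
    [1, -0.0052, 0, 0.028, 0, 0.0785, 0]
  ]
}}

```text
time_s: 13.93
tcp_pos: [0.4836, 0.0478, 0.1419]
ee_rot: [[-0.19, -0.981, 0.028], [-0.975, 0.192, 0.11], [-0.113, -0.007, -0.994]]
wrist_force: [-1.3, -0.2, 0.4]
gripper_width: 0.002
```

>>> {"op": "jog_arm", "data": {
  "moves": [
    [1, -0.0004, 0, 0.0022, 0, 0.006, 0],
    [1, -0.0008, 0, 0.0045, 0, 0.0125, 0],
    [1, -0.0011, 0, 0.0067, 0, 0.019, 0],
    [1, -0.0014, 0, 0.009, 0, 0.025, 0],
    [1, -0.0017, 0, 0.0113, 0, 0.031, 0],
    [1, -0.002, 0, 0.0135, 0, 0.038, 0],
    [1, -0.0022, 0, 0.0158, 0, 0.044, 0],
    [1, -0.0024, 0, 0.0181, 0, 0.05, 0],
    [1, -0.0026, 0, 0.0203, 0, 0.0565, 0],
    [1, -0.0028, 0, 0.0226, 0, 0.063, 0]
  ]
}}

```text
time_s: 14.77
tcp_pos: [0.4848, 0.053, 0.1198]
ee_rot: [[-0.191, -0.981, 0.016], [-0.98, 0.192, 0.048], [-0.051, -0.007, -0.999]]
wrist_force: [0.3, 0.7, 1.4]
gripper_width: 0.003
```

>>> {"op": "jog_arm", "data": {
  "moves": [
    [1, -0.0002, 0, 0.0019, 0, 0.005, 0],
    [1, -0.0004, 0, 0.0038, 0, 0.0105, 0],
    [1, -0.0006, 0, 0.0057, 0, 0.016, 0],
    [1, -0.0008, 0, 0.0076, 0, 0.021, 0],
    [1, -0.0009, 0, 0.0095, 0, 0.026, 0],
    [1, -0.0011, 0, 0.0114, 0, 0.031, 0],
    [1, -0.0012, 0, 0.0133, 0, 0.037, 0],
    [1, -0.0013, 0, 0.0151, 0, 0.042, 0],
    [1, -0.0013, 0, 0.017, 0, 0.047, 0],
    [1, -0.0014, 0, 0.0189, 0, 0.052, 0]
  ]
}}

```text
time_s: 15.6
tcp_pos: [0.4854, 0.0553, 0.1011]
ee_rot: [[-0.192, -0.981, 0.007], [-0.981, 0.192, -0.002], [0.001, -0.007, -1.0]]
wrist_force: [-0.6, 0.5, 0.3]
gripper_width: 0.004
```

Run:
```python
from h import *
s=st(); save('scene','s7')
im=load('s7')['f'][140:280,200:360]
cv2.imwrite('pics/s7z.png',cv2.resize(im[:,:,::-1],(800,600)))
```

```text
t 15.6 tcp case [-17.   79.5 101.1] tau 0.1 z [ 0.007 -0.001 -1.   ] F [-0.7  0.4  0.3] w 0.004 q [ 26.  16. -28.   0. -45. -37.]
```

View pics/s7z.png

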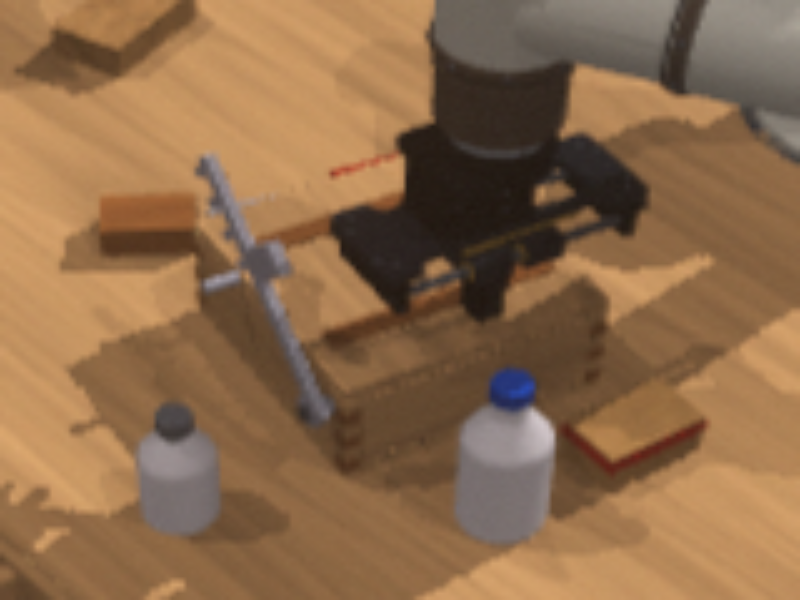

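>>> {"op": "jog_arm", "data": {
  "moves": [
    [1, 0, 0, 0.0005, 0, 0, 0],
    [1, 0, 0, 0.001, 0, 0, 0],
    [1, 0, 0, 0.0015, 0, 0, 0],
    [1, 0, 0, 0.002, 0, 0, 0],
    [1, 0, 0, 0.0025, 0, 0, 0],
    [1, 0, 0, 0.003, 0, 0, 0],
    [1, 0, 0, 0.0035, 0, 0, 0],
    [1, 0, 0, 0.004, 0, 0, 0],
    [1, 0, 0, 0.004, 0, 0, 0],
    [1, 0, 0, 0.004, 0, 0, 0]
  ]
}}

```text
time_s: 16.48
tcp_pos: [0.4855, 0.0552, 0.0993]
ee_rot: [[-0.191, -0.982, 0.007], [-0.982, 0.191, -0.002], [0.001, -0.008, -1.0]]
wrist_force: [-4.7, 0.6, 14.2]
gripper_width: 0.002
```

Run:
```python
from h import *
s=st(); print(row(s,[-.017,.08,.2],0)); print(row(s,grip(lug(.575),43,.1),43)); print(lug(.575))
```

```text
t 16.48 tcp case [-17.   79.5  99.3] tau 0.0 z [ 0.008 -0.001 -1.   ] F [-4.7 -0.3 14.2] w 0.002 q [ 26.  16. -28.   0. -45. -37.]
[-0.0005, -0.0007, -0.1007, -0.008, -0.001, -0.0]
[-0.0111, -0.132, -0.1423, -0.007, 0.75, -0.003]
[0.114      0.03532174 0.18332854]
```

>>> {"op": "jog_arm", "data": {
  "moves": [
    [1, 0, 0, -0.006, 0, 0, 0],
    [1, 0, 0, -0.02, 0, 0, 0],
    [1, 0, 0, -0.05, 0, 0, 0],
    [1, 0, 0, -0.09, 0, 0, 0],
    [1, 0, 0, -0.13, 0, 0, 0],
    [-1, -0.002, -0.02, -0.16, 0, 0.1, 0],
    [-1, -0.004, -0.05, -0.16, 0, 0.2, 0],
    [-1, -0.006, -0.08, -0.16, 0, 0.3, 0],
    [-1, -0.008, -0.11, -0.16, 0, 0.42, 0],
    [-1, -0.011, -0.132, -0.155, 0, 0.54, 0]
  ]
}}

```text
time_s: 17.32
tcp_pos: [0.6188, 0.041, 0.2551]
ee_rot: [[-0.17, -0.981, -0.089], [-0.839, 0.192, -0.51], [0.517, -0.012, -0.856]]
wrist_force: [0.6, 0.1, 0.0]
gripper_width: 0.299
```

Run:
```python
from h import *
s=st(); print(row(s,grip(lug(.575),43,.08),43))
```

```text
t 17.32 tcp case [116.6  90.9 255.1] tau 31.2 z [ 0.009 -0.517 -0.856] F [0.6 0.2 0. ] w 0.299 q [ 29.  27.  -1.  24. -83. -48.]
[-0.0021, 0.0029, 0.0305, -0.009, 0.207, -0.008]
```

>>> {"op": "jog_arm", "data": {
  "moves": [
    [-1, -0.001, 0.001, 0.005, -0.005, 0.1, -0.005],
    [-1, -0.002, 0.003, 0.01, -0.009, 0.2, -0.008],
    [-1, -0.002, 0.003, 0.01, -0.009, 0.207, -0.008],
    [-1, -0.002, 0.003, 0.01, -0.009, 0.207, -0.008],
    [-1, -0.002, 0.003, 0.01, -0.009, 0.207, -0.008],
    [-1, -0.002, 0.003, 0.01, -0.009, 0.207, -0.008],
    [-1, -0.002, 0.003, 0.01, -0.009, 0.207, -0.008],
    [-1, -0.002, 0.003, 0.01, -0.009, 0.207, -0.008],
    [-1, -0.002, 0.003, 0.01, -0.009, 0.207, -0.008],
    [-1, -0.002, 0.003, 0.01, -0.009, 0.207, -0.008]
  ]
}}

```text
time_s: 18.15
tcp_pos: [0.6125, 0.0379, 0.2442]
ee_rot: [[-0.138, -0.982, -0.133], [-0.721, 0.191, -0.666], [0.679, 0.004, -0.734]]
wrist_force: [-0.4, 0.1, -0.2]
gripper_width: 0.98
```

Run:
```python
from h import *
s=st(); print(row(s,grip(lug(.575),43,.0),43)); save('wrist','w8'); save('scene','s8')
d=load('w8'); im=d['f'][:,:,::-1].copy()
for a in (.5,.575,.65):
  u=proj(d,c2w(lug(a)+.016*np.array([0,np.sin(.17+a),np.cos(.17+a)]))); print(a,u); cv2.circle(im,tuple(int(round(x)) for x in u),2,(0,0,255),-1)
for p in ([.1,.105,.099],[.1,-.105,.099],[-.1,.105,.099]): cv2.circle(im,tuple(int(round(x)) for x in proj(d,c2w(p))),2,(255,0,0),-1)
cv2.imwrite('pics/w8m.png',im)
```

```text
t 18.15 tcp case [111.   86.7 244.2] tau 42.8 z [-0.004 -0.679 -0.734] F [-0.4  0.1 -0.2] w 0.98 q [ 32.  31.  -4.  30. -88. -53.]
[-0.0035, -0.0034, 0.0986, 0.004, 0.004, 0.002]
0.5 [277.18163113 223.14728102]
0.575 [277.10990846 232.53298401]
0.65 [277.03650198 243.15799662]
```

View pics/w8m.png

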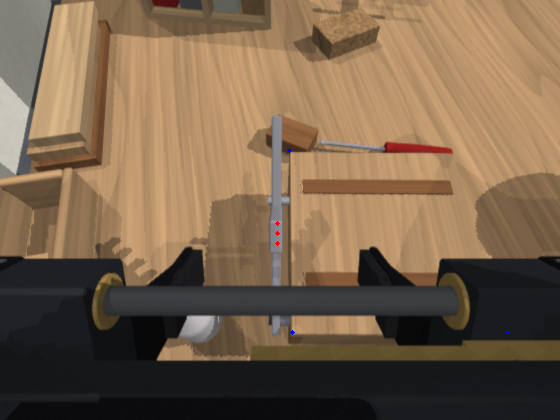

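>>> {"op": "jog_arm", "data": {
  "moves": [
    [-1, -0.002, -0.002, 0.015, 0.004, 0.004, 0.002],
    [-1, -0.0035, -0.0035, 0.03, 0.004, 0.004, 0.002],
    [-1, -0.0035, -0.0035, 0.05, 0.004, 0.004, 0.002],
    [-1, -0.0035, -0.0035, 0.07, 0.004, 0.004, 0.002],
    [-1, -0.0035, -0.0035, 0.085, 0.004, 0.004, 0.002],
    [0, -0.0035, -0.0035, 0.095, 0.004, 0.004, 0.002],
    [1, -0.0035, -0.0035, 0.0985, 0.004, 0.004, 0.002],
    [1, -0.0035, -0.0035, 0.0985, 0.004, 0.004, 0.002],
    [1, -0.0035, -0.0035, 0.0985, 0.004, 0.004, 0.002],
    [1, -0.0035, -0.0035, 0.0985, 0.004, 0.004, 0.002]
  ]
}}

```text
time_s: 19.08
tcp_pos: [0.6041, -0.0248, 0.1697]
ee_rot: [[-0.139, -0.982, -0.128], [-0.718, 0.189, -0.67], [0.682, -0.001, -0.731]]
wrist_force: [-0.7, 0.2, 0.4]
gripper_width: 0.706
```

>>> {"op": "jog_arm", "data": {
  "moves": [
    [1, 0, 0, 0, 0, 0, 0],
    [1, 0, 0, 0, 0, 0, 0],
    [1, 0, 0, 0, 0, 0, 0],
    [1, 0, 0, 0, 0, 0, 0],
    [1, 0, 0, 0, 0, 0, 0],
    [1, 0, 0, 0, 0, 0, 0],
    [1, 0, 0, 0, 0, 0, 0],
    [1, 0, 0, 0, 0, 0, 0],
    [1, 0, 0, 0, 0, 0, 0],
    [1, 0, 0, 0, 0, 0, 0]
  ]
}}

```text
time_s: 19.92
tcp_pos: [0.6038, -0.0255, 0.169]
ee_rot: [[-0.139, -0.982, -0.129], [-0.718, 0.19, -0.67], [0.682, -0.0, -0.731]]
wrist_force: [2.8, -1.2, -0.2]
gripper_width: 0.114
```

Run:
```python
from h import *
s=st(); save('wrist','w9'); print(row(s,grip(lug(.575),43,.0),43))
f=lambda a:(grip(lug(a),43-np.degrees(.575-a),0),43-np.degrees(.575-a))
for i in range(1,31):
    a=.575-.02*i; a0=.575-.2*((i-1)//10); v=rel(*f(a0),*f(a)); print(round(a,3),[v[0],v[2],v[4]])
```

```text
t 19.92 tcp case [114.6  22.7 169. ] tau 43.0 z [ 0.001 -0.682 -0.731] F [ 3.  -0.7 -0.2] w 0.114 q [ 27.  32. -14.  34. -76. -56.]
[0.0006, 0.0006, -0.0001, -0.001, -0.001, 0.001]
0.555 [0.0005, 0.0023, -0.02]
0.535 [0.0011, 0.0046, -0.04]
0.515 [0.0015, 0.007, -0.06]
0.495 [0.0019, 0.0093, -0.08]
0.475 [0.0023, 0.0116, -0.1]
0.455 [0.0026, 0.014, -0.12]
0.435 [0.0029, 0.0163, -0.14]
0.415 [0.0031, 0.0187, -0.16]
0.395 [0.0033, 0.0211, -0.18]
0.375 [0.0034, 0.0234, -0.2]
0.355 [0.0005, 0.0023, -0.02]
0.335 [0.0011, 0.0046, -0.04]
0.315 [0.0015, 0.007, -0.06]
0.295 [0.0019, 0.0093, -0.08]
0.275 [0.0023, 0.0116, -0.1]
0.255 [0.0026, 0.014, -0.12]
0.235 [0.0029, 0.0163, -0.14]
0.215 [0.0031, 0.0187, -0.16]
0.195 [0.0033, 0.0211, -0.18]
0.175 [0.0034, 0.0234, -0.2]
0.155 [0.0005, 0.0023, -0.02]
0.135 [0.0011, 0.0046, -0.04]
0.115 [0.0015, 0.007, -0.06]
0.095 [0.0019, 0.0093, -0.08]
0.075 [0.0023, 0.0116, -0.1]
0.055 [0.0026, 0.014, -0.12]
0.035 [0.0029, 0.0163, -0.14]
0.015 [0.0031, 0.0187, -0.16]
-0.005 [0.0033, 0.0211, -0.18]
-0.025 [0.0034, 0.0234, -0.2]
```

View pics/w9.png

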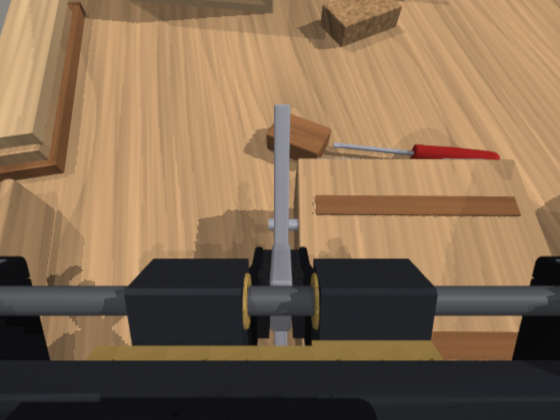

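Gripped (10 mm), lid shut, lug between the fingers at (281, 290). Swing down.

>>> {"op": "jog_arm", "data": {
  "moves": [
    [1, 0.0005, 0, 0.0023, 0, -0.02, 0],
    [1, 0.0011, 0, 0.0046, 0, -0.04, 0],
    [1, 0.0015, 0, 0.007, 0, -0.06, 0],
    [1, 0.0019, 0, 0.0093, 0, -0.08, 0],
    [1, 0.0023, 0, 0.0116, 0, -0.1, 0],
    [1, 0.0026, 0, 0.014, 0, -0.12, 0],
    [1, 0.0029, 0, 0.0163, 0, -0.14, 0],
    [1, 0.0031, 0, 0.0187, 0, -0.16, 0],
    [1, 0.0033, 0, 0.0211, 0, -0.18, 0],
    [1, 0.0034, 0, 0.0234, 0, -0.2, 0]
  ]
}}

```text
time_s: 20.8
tcp_pos: [0.6002, -0.0435, 0.1538]
ee_rot: [[-0.162, -0.982, -0.098], [-0.838, 0.189, -0.512], [0.521, -0.0, -0.853]]
wrist_force: [5.2, -0.7, -1.3]
gripper_width: 0.113
```

>>> {"op": "jog_arm", "data": {
  "moves": [
    [1, 0.0005, 0, 0.0023, 0, -0.02, 0],
    [1, 0.0011, 0, 0.0046, 0, -0.04, 0],
    [1, 0.0015, 0, 0.007, 0, -0.06, 0],
    [1, 0.0019, 0, 0.0093, 0, -0.08, 0],
    [1, 0.0023, 0, 0.0116, 0, -0.1, 0],
    [1, 0.0026, 0, 0.014, 0, -0.12, 0],
    [1, 0.0029, 0, 0.0163, 0, -0.14, 0],
    [1, 0.0031, 0, 0.0187, 0, -0.16, 0],
    [1, 0.0033, 0, 0.0211, 0, -0.18, 0],
    [1, 0.0034, 0, 0.0234, 0, -0.2, 0]
  ]
}}

```text
time_s: 21.63
tcp_pos: [0.5973, -0.0581, 0.1354]
ee_rot: [[-0.178, -0.982, -0.064], [-0.923, 0.19, -0.335], [0.341, -0.0, -0.94]]
wrist_force: [4.9, 1.1, -4.1]
gripper_width: 0.115
```

Run:
```python
from h import *
s=st(); t=43-np.degrees(.575); 
for a in (.175,0): print(row(s,grip(lug(a),t+np.degrees(a),0),t+np.degrees(a)))
```

```text
t 21.63 tcp case [114.4 -10.5 135.4] tau 19.9 z [ 0.001 -0.341 -0.94 ] F [ 4.6  2.  -4.1] w 0.115 q [ 18.  26. -16.  20. -59. -41.]
[0.0011, 0.0004, -0.0007, -0.001, 0.002, 0.001]
[0.0043, 0.0004, 0.0198, -0.001, -0.173, 0.001]
```

>>> {"op": "jog_arm", "data": {
  "moves": [
    [1, 0.0005, 0, 0.0023, 0, -0.02, 0],
    [1, 0.0011, 0, 0.0046, 0, -0.04, 0],
    [1, 0.0015, 0, 0.007, 0, -0.06, 0],
    [1, 0.0019, 0, 0.0093, 0, -0.08, 0],
    [1, 0.0023, 0, 0.0116, 0, -0.1, 0],
    [1, 0.0026, 0, 0.014, 0, -0.12, 0],
    [1, 0.0028, 0, 0.0155, 0, -0.135, 0],
    [1, 0.0029, 0, 0.017, 0, -0.147, 0],
    [1, 0.003, 0, 0.0185, 0, -0.16, 0],
    [1, 0.0031, 0, 0.02, 0, -0.172, 0]
  ]
}}

```text
time_s: 22.47
tcp_pos: [0.5953, -0.0676, 0.1177]
ee_rot: [[-0.187, -0.982, -0.033], [-0.967, 0.19, -0.172], [0.176, -0.0, -0.984]]
wrist_force: [4.9, 3.1, -3.9]
gripper_width: 0.111
```

Run:
```python
from h import *
s=st(); t=43-np.degrees(.575); 
for a in (0,): print(row(s,grip(lug(a),t+np.degrees(a),0),t+np.degrees(a)))
```

```text
t 22.47 tcp case [114.3 -20.1 117.7] tau 10.1 z [ 0.    -0.176 -0.984] F [ 4.2  4.  -3.9] w 0.111 q [ 14.  26. -15.  11. -54. -32.]
[0.0013, 0.0003, -0.0004, -0.0, -0.001, 0.001]
```

>>> {"op": "jog_arm", "data": {
  "moves": [
    [1, 0, 0, 0.0005, 0, 0, 0],
    [1, 0, 0, 0.001, 0, 0, 0],
    [1, 0, 0, 0.0015, 0, 0, 0],
    [1, 0, 0, 0.002, 0, 0, 0],
    [1, 0, 0, 0.0025, 0, 0, 0],
    [1, 0, 0, 0.003, 0, 0, 0],
    [1, 0, 0, 0.003, 0, 0, 0],
    [1, 0, 0, 0.003, 0, 0, 0],
    [1, 0, 0, 0.003, 0, 0, 0],
    [1, 0, 0, 0.003, 0, 0, 0]
  ]
}}

```text
time_s: 23.3
tcp_pos: [0.5952, -0.0687, 0.1157]
ee_rot: [[-0.187, -0.982, -0.034], [-0.966, 0.19, -0.175], [0.178, 0.0, -0.984]]
wrist_force: [3.0, 2.5, 3.8]
gripper_width: 0.112
```

Run:
```python
from h import *
s=st(); save('wrist','w10'); save('scene','s10')
im=load('s10')['f'][140:280,200:360]
cv2.imwrite('pics/s10z.png',cv2.resize(im[:,:,::-1],(800,600)))
```

```text
t 23.3 tcp case [114.3 -21.3 115.7] tau 10.3 z [ 0.    -0.178 -0.984] F [2.4 3.  3.8] w 0.112 q [ 14.  26. -15.  12. -54. -32.]
```

View pics/s10z.png

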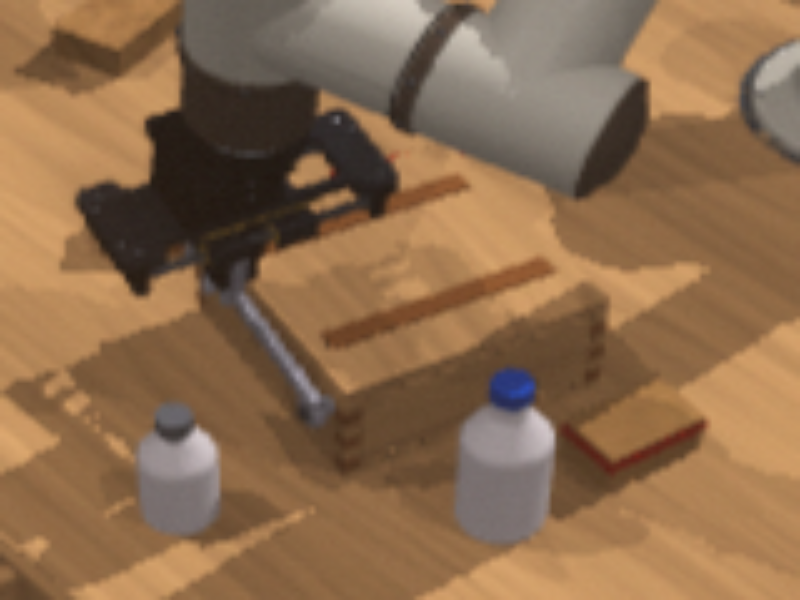

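View pics/w10.png

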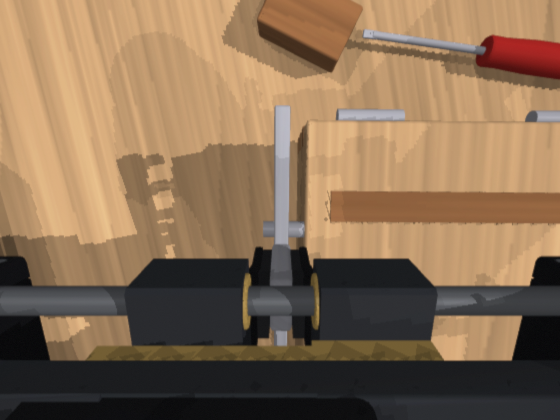

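>>> {"op": "jog_arm", "data": {
  "moves": [
    [1, 0, 0, 0.0005, 0, 0, 0],
    [1, 0, 0, 0.001, 0, 0, 0],
    [1, 0, 0, 0.0015, 0, 0, 0],
    [1, 0, 0, 0.002, 0, 0, 0],
    [1, 0, 0, 0.0025, 0, 0, 0],
    [1, 0, 0, 0.003, 0, 0, 0],
    [1, 0, 0, 0.003, 0, 0, 0],
    [1, 0, 0, 0.003, 0, 0, 0],
    [1, 0, 0, 0.003, 0, 0, 0],
    [1, 0, 0, 0.003, 0, 0, 0]
  ]
}}

```text
time_s: 24.23
tcp_pos: [0.5951, -0.0693, 0.1147]
ee_rot: [[-0.186, -0.982, -0.033], [-0.966, 0.189, -0.176], [0.179, -0.001, -0.984]]
wrist_force: [-1.7, 5.0, 13.1]
gripper_width: 0.111
```

Run:
```python
from h import *
s=st()
```

```text
t 24.23 tcp case [114.4 -21.9 114.7] tau 10.3 z [ 0.001 -0.179 -0.984] F [-2.6  4.6 13.1] w 0.111 q [ 14.  26. -15.  12. -54. -32.]
```

>>> {"op": "jog_arm", "data": {
  "moves": [
    [1, 0, 0, -0.001, 0, 0, 0],
    [1, 0, 0, -0.002, 0, 0, 0],
    [0, 0, 0, -0.002, 0, 0, 0],
    [0, 0, 0, -0.002, 0, 0, 0],
    [0, 0, 0, -0.002, 0, 0, 0],
    [0, 0, 0, -0.002, 0, 0, 0],
    [0, 0, 0, -0.005, 0, 0, 0],
    [0, 0, 0, -0.02, 0, 0, 0],
    [0, 0, 0, -0.05, 0, 0, 0],
    [0, 0, 0, -0.08, 0, 0, 0]
  ]
}}

```text
time_s: 25.07
tcp_pos: [0.5963, -0.0556, 0.1907]
ee_rot: [[-0.186, -0.982, -0.039], [-0.966, 0.19, -0.176], [0.181, 0.005, -0.984]]
wrist_force: [0.2, 0.1, 0.6]
gripper_width: 0.492
```

Run:
```python
from h import *
s=st(); save('wrist','w11')
d=load('w11'); im=d['f'][:,:,::-1].copy()
def lt(a,k,e): 
    l=.17+a; return lug(a)+k*np.array([0,np.sin(l),np.cos(l)])+e*np.array([0,-np.cos(l),np.sin(l)])
for a,c in ((0,(0,0,255)),(.06,(0,255,0))):
  for e in (-.013,.013): 
    u=proj(d,c2w(lt(a,.016,e))); print(a,u); cv2.circle(im,tuple(int(round(x)) for x in u),1,c,-1)
cv2.imwrite('pics/w11m.png',cv2.resize(im[100:310,180:400],None,fx=2.8,fy=2.8))
print(row(s,grip(lug(0),0,.03)+[0,0,0],0))
```

```text
t 25.07 tcp case [112.9  -8.2 190.7] tau 10.4 z [-0.005 -0.181 -0.984] F [0.2 0.2 0.6] w 0.492 q [ 15.  22.  -9.  10. -64. -31.]
0 [279.61226416 258.46697438]
0 [279.66296217 221.58640716]
0.06 [279.63628974 267.7750947 ]
0.06 [279.6980505  231.21837632]
[0.002, -0.0013, 0.0438, 0.005, -0.182, 0.001]
```

View pics/w11m.png

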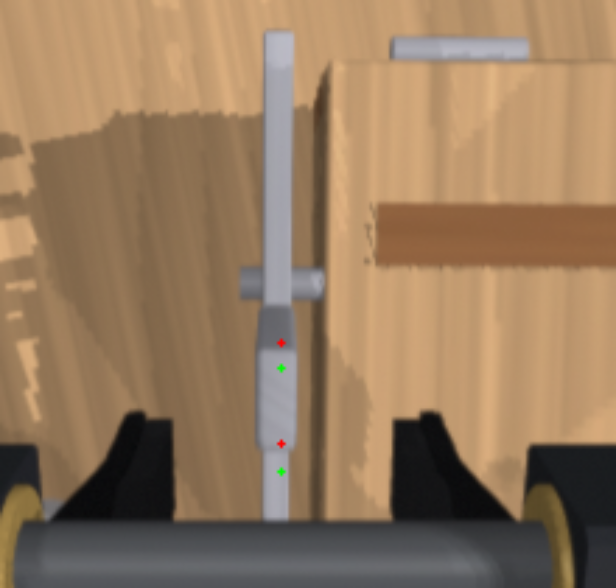

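Run:
```python
from h import *
s=st(); z=np.array([0,-np.sin(.175),-np.cos(.175)])
top=lug(0)-.016*z; print(top,row(s,top-.006*z,10),row(s,top,10))
```

```text
t 25.12 tcp case [117.3  -6.3 198.7] tau 10.2 z [ 0.009 -0.177 -0.984] F [2.  1.  5.8] w 0.495 q [ 15.  22.  -8.  10. -64. -31.]
[ 0.114      -0.01521427  0.15275562] [0.0006, 0.0037, 0.0407, -0.009, -0.004, 0.002] [0.0006, 0.0037, 0.0467, -0.009, -0.004, 0.002]
```

>>> {"op": "jog_arm", "data": {
  "moves": [
    [1, 0, 0, 0, 0, 0, 0],
    [1, 0, 0, 0, 0, 0, 0],
    [1, 0, 0, 0, 0, 0, 0],
    [1, 0, 0, 0, 0, 0, 0],
    [1, 0, 0, 0, 0, 0, 0],
    [1, 0, 0, 0, 0, 0, 0],
    [1, 0, 0, 0, 0, 0, 0],
    [1, 0, 0, 0, 0, 0, 0],
    [1, 0, 0, 0, 0, 0, 0],
    [1, 0, 0, 0, 0, 0, 0]
  ]
}}

```text
time_s: 25.95
tcp_pos: [0.5976, -0.0552, 0.1911]
ee_rot: [[-0.186, -0.982, -0.035], [-0.966, 0.19, -0.175], [0.179, 0.001, -0.984]]
wrist_force: [0.1, -0.1, -0.0]
gripper_width: 0.006
```

Run:
```python
from h import *
s=st(); z=np.array([0,-np.sin(.175),-np.cos(.175)])
top=lug(0)-.016*z; print(top,row(s,top-.006*z,10),row(s,top,10))
```

```text
t 25.95 tcp case [114.1  -7.6 191.1] tau 10.3 z [-0.001 -0.179 -0.984] F [ 0.1 -0.  -0. ] w 0.006 q [ 15.  22.  -9.  10. -64. -31.]
[ 0.114      -0.01521427  0.15275562] [0.0007, 0.0001, 0.0331, 0.001, -0.005, 0.001] [0.0006, 0.0001, 0.0391, 0.001, -0.005, 0.001]
```

>>> {"op": "jog_arm", "data": {
  "moves": [
    [1, 0, 0, 0.01, 0, 0, 0],
    [1, 0, 0, 0.02, 0, 0, 0],
    [1, 0, 0, 0.028, 0, 0, 0],
    [1, 0, 0, 0.032, 0, 0, 0],
    [1, 0, 0, 0.034, 0, 0, 0],
    [1, 0, 0, 0.036, 0, 0, 0],
    [1, 0, 0, 0.0375, 0, 0, 0],
    [1, 0, 0, 0.039, 0, 0, 0],
    [1, 0, 0, 0.0405, 0, 0, 0],
    [1, 0, 0, 0.0415, 0, 0, 0]
  ]
}}

```text
time_s: 26.78
tcp_pos: [0.5966, -0.0621, 0.1531]
ee_rot: [[-0.186, -0.982, -0.033], [-0.966, 0.189, -0.176], [0.179, -0.001, -0.984]]
wrist_force: [-5.9, 5.2, 15.4]
gripper_width: 0.0
```

Run:
```python
from h import *
st()
```

```text
t 26.78 tcp case [114.5 -14.6 153.1] tau 10.3 z [ 0.001 -0.179 -0.984] F [-6.8  4.  15.4] w 0.0 q [ 14.  24. -12.  11. -59. -31.]
```

>>> {"op": "jog_arm", "data": {
  "moves": [
    [1, 0, 0, -0.005, 0, 0, 0],
    [1, 0, 0, -0.02, 0, 0, 0],
    [1, 0, 0, -0.05, 0, 0, 0],
    [1, 0, 0, -0.09, 0, 0, 0],
    [1, 0, 0, -0.13, 0, 0, 0],
    [1, 0, 0, -0.16, 0, 0, 0],
    [1, 0, 0, -0.18, 0, 0, 0],
    [1, 0, 0, -0.18, 0, 0, 0],
    [1, 0, 0, -0.18, 0, 0, 0],
    [1, 0, 0, -0.18, 0, 0, 0]
  ]
}}

```text
time_s: 27.62
tcp_pos: [0.6019, -0.0309, 0.3264]
ee_rot: [[-0.186, -0.982, -0.036], [-0.966, 0.19, -0.175], [0.179, 0.002, -0.984]]
wrist_force: [0.1, -0.8, -1.2]
gripper_width: 0.005
```

Run:
```python
from h import *
st(); save('wrist','w12'); save('scene','s12'); save('top','t12')
a=load('w12')['f']; b=load('s12')['f'][140:280,200:360]
cv2.imwrite('pics/z12.png',np.hstack([cv2.resize(a[:,:,::-1],(400,300)),cv2.resize(b[:,:,::-1],(400,350))[:300]]))
```

```text
t 27.62 tcp case [113.7  17.1 326.4] tau 10.3 z [-0.002 -0.179 -0.984] F [ 0.2 -0.7 -1.2] w 0.005 q [ 17.  18.   5.   9. -82. -30.]
```

View pics/z12.png

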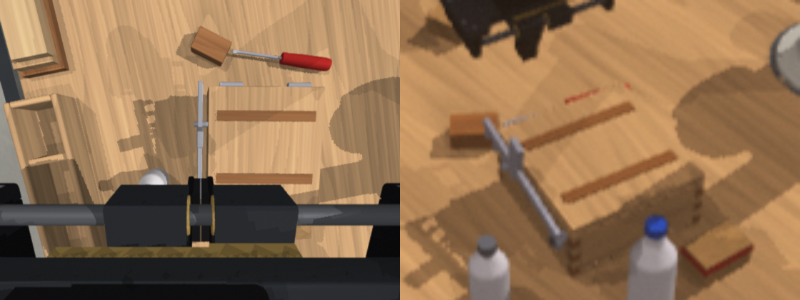

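View pics/t12.png

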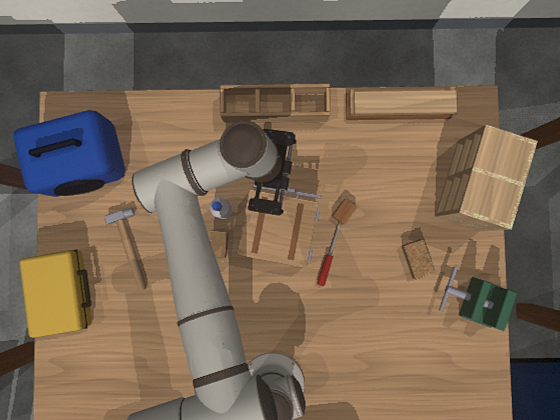

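```bash
python3 -c "
from station import *
print(finish_job())"
```

```text
the job is handed in; nothing more can be done
None
```

The lid is shut and locked by the stay, and I handed the job in at about 27.7 s of the 69 s allowed.

- **Stay raised:** I gripped the lug from the +y side, lifted the stay from 0.25 to about 0.58 rad and let go. The pictures showed it staying up with the lid still open.
- **Lid lowered:** I pushed the lid down slowly with the closed fingertips, using about 1–3 N. I then pressed it at 14 N, and the fingertips stopped at 99.3 mm above the bench against the 99 mm stated for a shut lid.
- **Stay locked:** I gripped the lug again and swung the stay down to its stop. I then pressed on the lug's top at about 15 N. It did not give, at 153.1 mm against the 152.8 mm expected with the stay at 0.

**Last checks:** the final pictures show the lid flat on the rim, the stay lying down over the stud and the arm clear. The bystanders I could see are where they started; in the last views the arm partly hid the glue bottles and the carton.

**Disagreements:** while I was gripping the lug at the stop, the fingers read about 3 mm lower than expected, which I took to be a small slip in the grip. The lug's position in the wrist picture was off by about 2 pixels. The press on the lug's top was my check for both. Nothing failed.

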